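Tag the sample tray and hold up a biscuit in the tongs

ROBOT

A 6-joint arm with a two-finger parallel gripper is mounted at the origin on the work surface. World frame = base frame: x ahead of the robot, y to its left, z up, the work surface at z = 0. Lengths are in mm, angles in rad, forces in N, time in s.
With the tool pointing down it reaches from about 325 to 850 mm from the base axis. Payload 4.4 kg.
Tool frame: the origin (TCP) lies at the very end of the fingers, on their centre line; the grasp point (between the pads) lies 19 mm behind it (arm.pinch_z is the distance from the TCP to the grasp point, in mm); z points along the fingers, y is the direction in which the jaws open and shut (so a half turn about z gives the same grasp; the last joint's range is limited). The gripper opens to 94 mm and grips with 3 to 60 N. Pads are 16 mm wide; open, the fingers measure 119 mm over their backs; the gripper's body (75 mm by 177 mm) begins 78 mm behind the grasp point.
Start: joints at [1.101, 0.207, 1.542, -0, 1.393, -0.15], TCP at [180.776, 545.845, 205.447] pointing down, gripper open.
Joint ranges: [-2.73, 2.73], [-0.86, 2.22], [0.23, 2.46], [-1.11, 4.25], [0.08, 2.63], [-2.82, 2.82]. Speed limits (rad/s): [2.79, 2.79, 3.14, 3.14, 3.14, 3.14].

INTERFACE

Orientations are given as a 3x3 rotation matrix whose columns are the frame's x, y, z axes.
In Python, from station import arm gives the robot as it stands.
- The arm moves only by the tool apply_moves, never from a script. Its arguments are lists of equal length, an entry for each row: "travel": the shift along the world's x, y, z in cm, a list of three; "angular": the turn, a rotation vector about the world's x, y, z in degrees, a list of three; "hand": the closure in counts, from 0 (fully open) to 255 (shut). In form: {"travel": [[dx, dy, dz], ...], "angular": [[rx, ry, rz], ...], "hand": [hand, ...]}. A call has 1 to 20 rows; each row is the pose to reach, as a shift and turn from the pose commanded when the call began; what a row does not reach only later rows make up. A row lasts 1/10 s, in which the tool goes at most 50 mm and 8.59 degrees, less where a joint would pass 70% of its speed; a pose out of reach is approached as far as the arm can. A call with a gripper value outside its range is refused whole. The fingers move at their own pace and stop on an object; "squeeze" is the grip in N (left out, the last holds). Time passes only in rows, so rows that repeat a pose let the fingers close. It gives the time, the measured TCP pose, the force and the opening at its end, in the units of the state.
- arm.state(): the state, without advancing time (a new reading comes with each control period).
- arm.grab_frame(name): name is "scene" or "top"; returns (picture, depth): 420x560x3 uint8, blue, green, red; 420x560 float32, mm along the optical axis (not along the pixel's ray), 0 where there is no reading.
- arm.camera_params(name): a dict with "intrinsics" (3x3 intrinsics, pixels), "R" (3x3) and "t" (3): a world point X has camera coordinates R X + t. Camera axes: x right, y down, z forward; pixel columns grow to the right and rows downward; lengths in mm; the calibration is good to about 2 mm. A picture is of the moment at which its call begins. camera_params takes no time and is no camera call.
- arm.close_job(): hands the job in, once; it reports no verdict.
Trained networks look in the newest picture that a camera, given by its name, has taken for a name from the list of things; names that differ only in an ending like _2 or _b are one class to them, and where a whole thing is asked for, a point or a joint stands for the part that bears it (a point fixed in the world has none). Each returns a list of dicts, best first, with "score" (0 to 1); they miss things now and then, are a little off and sometimes report something else, mostly with a low value. They report only what shows in the picture. A call takes as long as a camera call. They do not tell look-alikes from the thing itself.
- arm.find_in(camera, name): "pixel" ([column, row] in pixels, amid what is visible of it).
The state is a dict: "clock": time; "joint_pos": joint angles; "dq": joint speeds; "joint_efforts": joint torques, N m; "position": TCP position; "eef_rot": TCP orientation; "contact_force": force on the tool from outside, world axes, zero at the start; "torque": the same for the moment, N m; "width": finger opening in mm.
Only numpy, scipy, OpenCV 4.12 (cv2) and the standard library are available. Lean on these libraries where they do the work, as an engineer would, in place of code of your own. Each camera call takes 0.05 s, during which the arm holds its last target. There are 200 camera calls.

TASK

Get the inspection sample ready: squeeze the sprung tag clip off its stand and release it, upright and fully down, onto the near wall of the white sample tray, away from that wall's ends. Then take the kitchen tongs from their caddy, close them on the small thick chocolate biscuit on the white board, and hold it up in the tongs over the middle of the tray, about 10 cm above the rim; finish while holding it there, still. Touch the biscuit only with the tongs, and leave the other two chocolate rounds, the steel ring and the beaker where they are.

Things in the scene. Friction and masses are not known exactly. Their poses are not given: they have to be found in the camera images.
- clip: Loose sprung tag clip, steel, 50 g, blank white card (22 x 30 mm) at one end; starts bitten on the stand's plate. It sits astride an upright edge: own x across the edge, y along it, z up. Origin: middle of the underside of its crown (head), which rests on the edge's top. Its jaws reach 18 mm below that, its handles 50 mm above.
- clip_seat (a point): The clip's origin point again, axes as the clip; on the edge's top when fully down. Two mirrored levers pivot on the head, 8 mm either side in x, 14 mm up; their jaws bite a 5 mm wall with about 6 N a side.
- clip_grip (a point): On the clip's middle plane, 46 mm above its origin, midway between the two round handle bars (8 mm thick, 20 mm long in y) to pinch along the clip's x. Width over the bars 44 mm when bitten on a 5 mm wall, about 31 mm when squeezed to the stop, which opens the jaws from 5 to 16 mm. Needs about 6 N to start, 10 N at the stop.
- stand: Clip stand, fixed: base 60 x 100 x 10 mm with an upright plate 5 mm thick (x), 70 mm long (y), its top edge 60 mm above the origin (underside centre). Its yaw differs from start to start.
- tray: White sample tray, fixed, open box 140 (x) x 170 (y) x 50 mm high, walls 5 mm thick; origin at the centre of its underside, x pointing away from the robot. Position and yaw differ.
- tray_edge (a point): Middle of the top edge of the tray's near wall (5 mm thick, 170 mm long along y, 50 mm above the table); axes as the tray.
- tray_middle (a point): Centre of the tray's mouth, level with its rim.
- caddy: Tongs caddy, fixed: narrow aluminium open box 32 (x) x 92 (y) x 45 mm high, walls and floor 4 mm; origin at the centre of its underside. The tongs stand in it. Caddy and board swap sides of the table from start to start.
- tongs: Loose steel kitchen tongs, 120 g, standing upright, tips down, in the caddy. Origin: midway between the tips at their lower ends; z up to the head, whose top is 124 mm up; the arms spread along y, pivot 118 mm up and move as mirror images. They spring open to 68 mm between the jaws.
- tongs_grip (a point): On the tongs' middle line 82 mm above the tips, midway between two black round thumb bars (10 mm thick, 20 mm long in x) to pinch along the tongs' y. Width over the bars 50 mm fully open; each 1 mm less closes the jaws by about 3 mm: at 47.5 mm they are about 60 mm apart, at about 42.5 mm they meet the biscuit. The spring pushes each bar with 6 to 8 N.
- tongs_tips (a point): Midway between the jaws, 8 mm above the tips' lower ends, axes as the tongs. Jaw faces are 18 mm wide (x) and 16 mm high. The tips drop about 3 mm as they close on the biscuit.
- board: White board, fixed, 140 x 140 x 12 mm; origin at the centre of its underside.
- biscuit: The chocolate biscuit to hold: round, 44 mm across, 20 mm thick, about 30 g, lying flat alone on the board. Origin: centre of its underside.
- biscuit_center (a point): Centre of that biscuit, 10 mm above its underside.
- round_a: A bystander, loose: flat chocolate round 60 mm across, 15 mm thick, on the table. Leave it.
- round_b: Another such round of 60 mm. Leave it.
- cutter: Steel ring cutter, loose, 62 mm across, 40 mm high. Leave it.
- beaker: Steel beaker, loose, 72 mm across, 75 mm high. Leave it.
Things that resemble listed ones, but are neither listed nor needed, are in the scene too. Leave any yellow look-alike of the tongs alone.

How it is judged:
By the outcome, as a careful person would: the job done as asked, in the order asked, and still so for the second after the job is handed in, while the arm keeps its last pose, push and grip.
It also fails if it takes over 61 s, if anything falls off the work surface, if the arm or the gripper's body presses on something with over 40 N, if the wrist force passes 120 N, or if a joint passes its speed limit or range.

## Working session

There is one attempt and no reset: what is moved stays moved. The work goes in short steps, Python scripts to look and compute and a tool call to move; the robot and the scene stay as the last step left them, time stands still between calls to the robot, and variables do not carry over. Pictures are saved under pics/ and viewed, about 8 in all and at most 12, crops included, and the job is handed in when it is done.

Besides the shell and the picture viewer there is one more tool, called after "Call:" as name(argument=value, ...) on one line, values as JSON. apply_moves: Moves the arm, as the interface text tells. Its arguments: {"type":"object","properties":{"travel":{"type":"array"},"angular":{"type":"array"},"hand":{"type":"array"},"squeeze":{"type":"number"}},"required":["travel","angular","hand"]}

```bash
mkdir -p pics && ls
python3 - <<'E'
from station import arm
import cv2, numpy as np
s=arm.state(); print({k:np.round(v,3).tolist() for k,v in s.items()}, arm.pinch_z)
for c in("scene","top"):
    im,d=arm.grab_frame(c); cv2.imwrite(f"pics/{c}0.png",im); np.save(f"{c}0.npy",d)
    p=arm.camera_params(c); print(c,{k:np.round(v,3).tolist() for k,v in p.items()})
    for n in("clip","stand","tray","caddy","tongs","board","biscuit","clip_grip","tongs_grip"):
        print(n,[(np.round(r["pixel"]).tolist(),round(r["score"],2)) for r in arm.find_in(c,n)][:4])
a=cv2.imread("pics/scene0.png");b=cv2.imread("pics/top0.png")
E
```

```text
pics
{'clock': 0.0, 'joint_pos': [1.1, 0.207, 1.543, -0.0, 1.393, -0.151], 'dq': [-0.0, -0.001, 0.0, -0.002, -0.001, -0.001], 'joint_efforts': [0.0, -37.088, -28.142, 0.07, 0.036, -0.0], 'position': [180.434, 545.116, 204.304], 'eef_rot': [[-0.949, 0.314, -0.001], [0.314, 0.949, -0.002], [0.0, -0.002, -1.0]], 'contact_force': [-0.621, 0.392, -0.81], 'torque': [0.014, 0.009, -0.011], 'width': 93.908} 18.8
scene {'intrinsics': [[414.287, 0.0, 274.85], [0.0, 414.287, 203.228], [0.0, 0.0, 1.0]], 'R': [[-0.556, 0.831, -0.015], [0.681, 0.445, -0.581], [-0.476, -0.333, -0.814]], 't': [281.036, -308.936, 1200.374]}
clip [([326.0, 192.0], 0.54)]
stand [([320.0, 212.0], 0.6), ([325.0, 192.0], 0.6)]
tray [([246.0, 248.0], 0.69)]
caddy [([410.0, 286.0], 0.62)]
tongs [([417.0, 266.0], 0.75), ([439.0, 243.0], 0.57), ([328.0, 193.0], 0.38)]
board [([242.0, 244.0], 0.65), ([166.0, 156.0], 0.64), ([326.0, 192.0], 0.28)]
biscuit [([164.0, 166.0], 0.52)]
clip_grip [([331.0, 192.0], 0.93), ([242.0, 121.0], 0.27)]
tongs_grip [([415.0, 265.0], 0.92), ([442.0, 237.0], 0.7)]
top {'intrinsics': [[469.824, 0.0, 286.16], [0.0, 469.824, 219.22], [0.0, 0.0, 1.0]], 'R': [[0.011, -1.0, -0.015], [-0.997, -0.009, -0.078], [0.078, 0.016, -0.997]], 't': [17.676, 547.921, 1041.993]}
clip [([256.0, 276.0], 0.48)]
stand [([267.0, 270.0], 0.79)]
tray [([299.0, 190.0], 0.58), ([153.0, 236.0], 0.44)]
caddy [([159.0, 241.0], 0.72)]
tongs [([149.0, 235.0], 0.85), ([402.0, 324.0], 0.7), ([137.0, 285.0], 0.54)]
board [([442.0, 234.0], 0.77), ([301.0, 188.0], 0.28), ([392.0, 141.0], 0.2)]
biscuit [([392.0, 141.0], 0.68), ([433.0, 228.0], 0.55), ([190.0, 312.0], 0.4)]
clip_grip [([256.0, 270.0], 0.73), ([403.0, 327.0], 0.37)]
tongs_grip [([141.0, 285.0], 0.74), ([152.0, 234.0], 0.68)]
```

View pics/scene0.png

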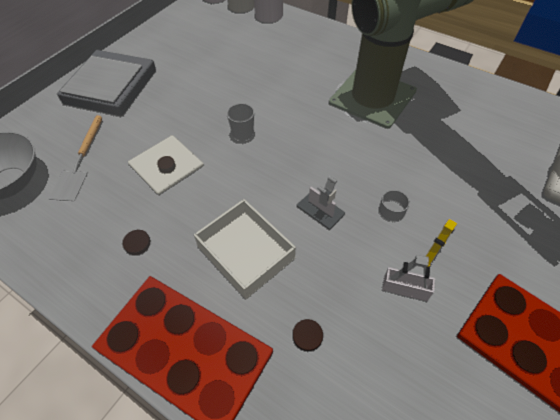

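View pics/top0.png

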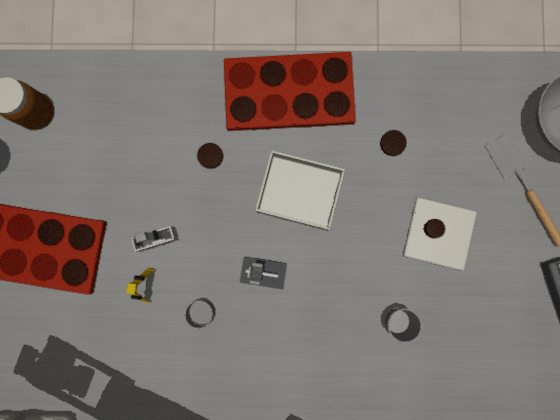

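The scene view shows the clip on its stand (~325,195), the tray (~245,248), the tongs in the caddy (~410,280) with the yellow decoy behind them, and the biscuit on the board (~166,163). The top view has the stand at (263,272), tray at (300,190), caddy at (154,238) and biscuit at (434,228).

```bash
cat > h.py <<'E'
from station import arm
import cv2, numpy as np
def cloud(c,d):
    p=arm.camera_params(c);K,R,t=map(np.array,(p["intrinsics"],p["R"],p["t"]))
    v,u=np.mgrid[:420,:560]; X=np.stack([(u-K[0,2])*d/K[0,0],(v-K[1,2])*d/K[1,1],d],-1)
    W=(X-t)@R; W[d<=0]=np.nan; return W
def proj(c,P):
    p=arm.camera_params(c);q=(np.array(P)@np.array(p["R"]).T+p["t"])@np.array(p["intrinsics"]).T
    return q[...,:2]/q[...,2:]
def sel(W,cx,cy,r,z0,z1):
    P=W.reshape(-1,3); m=(np.hypot(P[:,0]-cx,P[:,1]-cy)<r)&(P[:,2]>z0)&(P[:,2]<z1); return P[m]
def rect(P):
    (c,s,a)=cv2.minAreaRect(P[:,:2].astype(np.float32)); return np.round(c,1),np.round(s,1),round(a,1),len(P),np.round(np.median(P[:,2]),1)
E
python3 - <<'E'
from h import *
for c in("top","scene"):
    W=cloud(c,np.load(c+"0.npy"))
    if c=="top":
        px=dict(tray=(300,190),board=(440,250),caddy=(154,238),stand=(263,272),bis=(434,228))
        ctr={k:W[v[1],v[0]] for k,v in px.items()}
        for k,v in ctr.items(): print(k,np.round(v,1))
    t,b,ca,st,bi=[ctr[k] for k in("tray","board","caddy","stand","bis")]
    print(c,"table",np.nanmedian(sel(W,t[0]-150,t[1],60,-30,30)[:,2]))
    print("tray rim",rect(sel(W,t[0],t[1],130,38,60)))
    print("board",rect(sel(W,b[0],b[1],110,7,18)))
    print("biscuit",rect(sel(W,bi[0],bi[1],50,24,45)))
    print("caddy",rect(sel(W,ca[0],ca[1],65,35,52)))
    for z in((60,75),(75,95),(95,112),(112,140)): 
        Q=sel(W,ca[0],ca[1],65,*z); 
        if len(Q)>2: print("tongs",z,rect(Q))
    print("base",rect(sel(W,st[0],st[1],70,5,18)))
    for z in((52,66),(66,85),(85,100),(100,125)):
        Q=sel(W,st[0],st[1],60,*z)
        if len(Q)>2: print("clip",z,rect(Q))
a=cv2.imread("pics/scene0.png");b=cv2.imread("pics/top0.png")
f=lambda i,x,y:cv2.resize(i[y-35:y+35,x-45:x+45],None,fx=4.4,fy=4.4,interpolation=cv2.INTER_CUBIC)
cv2.imwrite("pics/crop.png",np.vstack([np.hstack([f(a,322,198),f(b,263,272)]),np.hstack([f(a,415,265),f(b,152,250)])])[:600])
E
```

```text
tray [616.6  -7.8   7.7]
board [ 481.9 -325.4   11.8]
caddy [499.7 301.4  91.6]
stand [429.2  72.3  47. ]
bis [ 530.4 -307.    30.7]
top table 0.00901810121432647
tray rim (array([612. ,  -7.4]), array([170. , 140.6]), 75.8, 721, np.float64(49.2))
board (array([ 519.5, -326.9]), array([140.8, 139.6]), 76.5, 3265, np.float64(11.8))
biscuit (array([ 529.7, -309.8]), array([42.1, 42.6]), 45.7, 314, np.float64(31.8))
caddy (array([500.2, 318.6]), array([32. , 92.5]), 18.2, 226, np.float64(43.9))
tongs (60, 75) (array([507.3, 296.5]), array([14.1,  4.1]), 15.0, 22, np.float64(65.7))
tongs (75, 95) (array([500.3, 318.8]), array([20.3, 50.2]), 18.0, 76, np.float64(89.5))
tongs (95, 112) (array([500.7, 318. ]), array([15.7, 29.1]), 17.6, 36, np.float64(103.3))
tongs (112, 140) (array([500.4, 318.5]), array([17.8, 22.6]), 16.6, 112, np.float64(127.1))
base (array([429. ,  72.9]), array([106.9, 123.6]), 71.3, 848, np.float64(9.8))
clip (52, 66) (array([426.4,  74.6]), array([68.1, 15.4]), 85.2, 53, np.float64(59.9))
clip (66, 85) (array([428.1,  85.4]), array([27.7, 17.8]), 73.6, 81, np.float6
[... 644 characters left out ...]
s (75, 95) (array([502.9, 320. ]), array([21.9, 49.8]), 18.3, 137, np.float64(89.0))
tongs (95, 112) (array([502.6, 320.1]), array([17.1, 29.6]), 19.7, 51, np.float64(103.0))
tongs (112, 140) (array([503.2, 319.8]), array([18.4, 21.6]), 17.4, 151, np.float64(126.3))
base (array([429.9,  75.7]), array([100.9,  61.1]), 83.4, 657, np.float64(9.2))
clip (52, 66) (array([432.6,  75.1]), array([69.8, 22.4]), 89.8, 105, np.float64(58.6))
clip (66, 85) (array([431.7,  87.6]), array([28.9, 22.4]), 84.4, 110, np.float64(77.6))
clip (85, 100) (array([431.2,  88.6]), array([27.1, 30.2]), 87.3, 87, np.float64(91.1))
clip (100, 125) (array([431. ,  84.1]), array([20.8, 45.4]), 82.1, 89, np.float64(107.7))
```

View pics/crop.png

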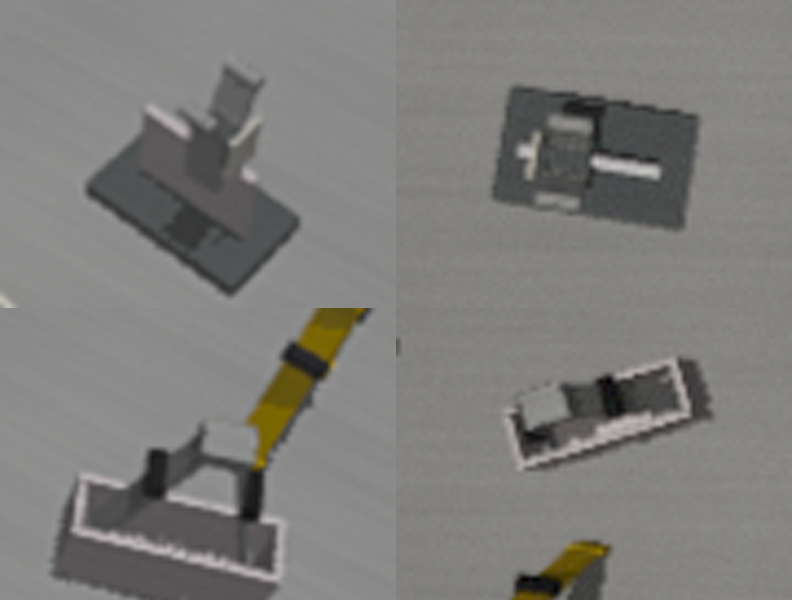

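The crops show the clip's two bars on either side of the plate with the card at its +y end. The tongs' black bars lie along the caddy's long side, and their grey head leans only through perspective. I'll move above the clip now.

Call:
apply_moves(travel=[[24.86,-46.26,-4],[24.86,-46.26,-4],[24.86,-46.26,-4],[24.86,-46.26,-4],[24.86,-46.26,-4],[24.86,-46.26,-4],[24.86,-46.26,-4],[24.86,-46.26,-4],[24.86,-46.26,-4],[24.86,-46.26,-4],[24.86,-46.26,-4],[24.86,-46.26,-4],[24.86,-46.26,-4],[24.86,-46.26,-4],[24.86,-46.26,-4],[24.86,-46.26,-4],[24.86,-46.26,-4],[24.86,-46.26,-4]], angular=[[0,0,-79.2],[0,0,-79.2],[0,0,-79.2],[0,0,-79.2],[0,0,-79.2],[0,0,-79.2],[0,0,-79.2],[0,0,-79.2],[0,0,-79.2],[0,0,-79.2],[0,0,-79.2],[0,0,-79.2],[0,0,-79.2],[0,0,-79.2],[0,0,-79.2],[0,0,-79.2],[0,0,-79.2],[0,0,-79.2]], hand=[70,70,70,70,70,70,70,70,70,70,70,70,70,70,70,70,70,70], squeeze=20)

```text
clock: 2.8
position: [429.2, 83.7, 165.5]
eef_rot: [[0.13, 0.992, 0.0], [0.992, -0.13, 0.0], [0.0, 0.0, -1.0]]
contact_force: [0.8, -0.5, -0.3]
width: 68.1
```

Run:
```python
from h import *
ims=[]
for c in("scene","top"):
    im,d=arm.grab_frame(c);W=cloud(c,d);np.save(c+"1.npy",d)
    u,v=proj(c,[429,84,130]).astype(int); ims.append(cv2.resize(im[v-50:v+50,u-45:u+45],None,fx=4.4,fy=4.4,interpolation=cv2.INTER_CUBIC))
    s=arm.state();R=np.array(s["eef_rot"]);L=(W-s["position"])@R
    for z in((-3,6),(6,20)):
        m=(abs(L[...,0])<40)&(abs(L[...,1])<70)&(L[...,2]<-z[0])&(L[...,2]>-z[1])
        Q=L[m];print(c,z,len(Q),*[ (len(q),np.round(q.min(0),1),np.round(q.max(0),1)) for q in (Q[Q[:,1]<0],Q[Q[:,1]>0]) if len(q)])
    Q=sel(W,430,84,60,8,12);print("base",rect(Q)); Q=sel(W,430,84,30,102,125);print("clip",rect(Q) if len(Q)>2 else 0)
cv2.imwrite("pics/crop1.png",np.hstack(ims))
```

```text
scene (-3, 6) 21 (19, array([ -5.8, -38.9,  -5.9]), array([ 11. , -31.5,   1.5])) (2, array([10.3, 37.5, -4.7]), array([10.5, 40.9, -1.6]))
scene (6, 20) 95 (50, array([ -6.8, -44.6, -19.5]), array([ 10.8, -31.6,  -6.1])) (45, array([ -8.9,  37. , -19.7]), array([11.1, 47.9, -6.5]))
base (array([430.2,  75.6]), array([98.8, 59.7]), 82.7, 444, np.float64(9.6))
clip (array([430.7,  84.3]), array([20.9, 44.4]), 80.9, 78, np.float64(107.5))
top (-3, 6) 0
top (6, 20) 0
base (array([422.8,  31.4]), array([56.4, 13.7]), 0.6, 98, np.float64(9.7))
clip 0
```

View pics/crop1.png

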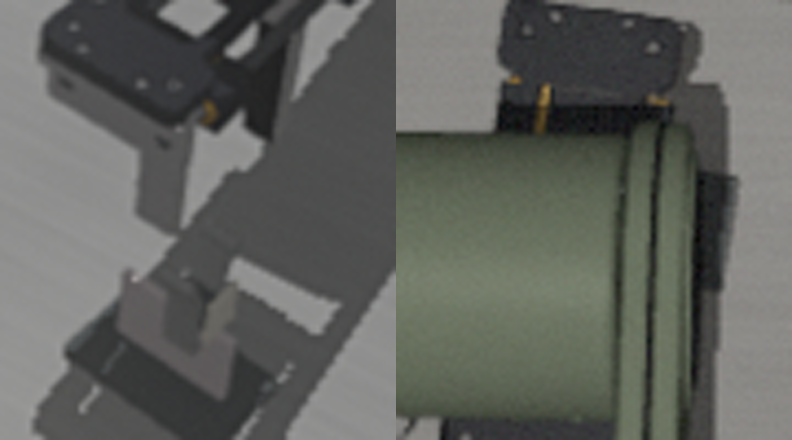

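The scene picture shows the open fingers directly above the clip, with the bars at about (195,285) in the crop. The finger cloud says the scene camera reads about +2.7/+1.5 mm off in x/y and the top camera about 0, so I'll trust the top camera. Next I'll descend and pinch.

Call:
apply_moves(travel=[[-0.13,-0.06,-2],[-0.13,-0.06,-4],[-0.13,-0.06,-6],[-0.13,-0.06,-7.3],[-0.13,-0.06,-7.8],[-0.13,-0.06,-7.8],[-0.13,-0.06,-7.8],[-0.13,-0.06,-7.8],[-0.13,-0.06,-7.8],[-0.13,-0.06,-7.8],[-0.13,-0.06,-7.8],[-0.13,-0.06,-7.8],[-0.13,-0.06,-7.8]], angular=[[0,0,0],[0,0,0],[0,0,0],[0,0,0],[0,0,0],[0,0,0],[0,0,0],[0,0,0],[0,0,0],[0,0,0],[0,0,0],[0,0,0],[0,0,0]], hand=[80,80,80,80,80,80,100,120,140,178,178,178,178])

```text
clock: 4.2
position: [430.1, 82.7, 89.8]
eef_rot: [[0.131, 0.991, 0.004], [0.991, -0.131, -0.0], [0.0, 0.004, -1.0]]
contact_force: [-1.6, -0.1, 9.4]
width: 29.6
```

Call:
apply_moves(travel=[[0,0,0.3],[0,0,0.8],[0,0,1.8],[0,0,3.5],[0,0,6],[0,0,9],[0,0,9],[0,0,9],[0,0,9]], angular=[[0,0,0],[0,0,0],[0,0,0],[0,0,0],[0,0,0],[0,0,0],[0,0,0],[0,0,0],[0,0,0]], hand=[178,178,178,178,178,178,178,178,178])

```text
clock: 5.1
position: [427.0, 82.7, 176.2]
eef_rot: [[0.131, 0.991, -0.002], [0.991, -0.131, 0.0], [-0.0, -0.002, -1.0]]
contact_force: [0.2, 0.1, -0.4]
width: 29.5
```

Run:
```python
from h import *
ims=[]
s=arm.state();R=np.array(s["eef_rot"]);print(s["position"],s["contact_force"],s["width"])
for c in("scene","top"):
    im,d=arm.grab_frame(c);W=cloud(c,d)
    u,v=proj(c,np.array(s["position"])-[0,0,10]).astype(int); ims.append(cv2.resize(im[v-50:v+50,u-45:u+45],None,fx=4.4,fy=4.4,interpolation=cv2.INTER_CUBIC))
cv2.imwrite("pics/crop2.png",np.hstack(ims))
```

```text
[426.96794111  82.65235479 176.24233333] [ 0.1548218   0.07462589 -0.38323087] 29.491200211533435
```

View pics/crop2.png

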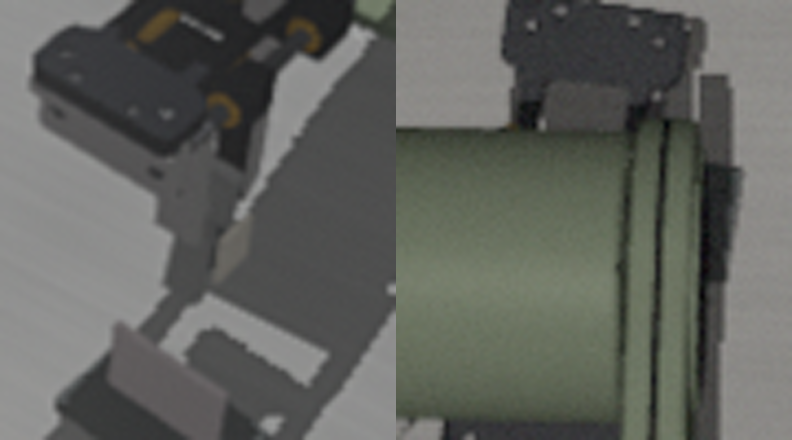

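The scene view shows the clip lifted clear of the plate, with its card at (232,250) in the crop, held straight in the fingers. Next I'll carry it to above the middle of the tray's near wall.

Call:
apply_moves(travel=[[4,-2.5,0],[8,-5,-1],[11.82,-7.35,-3],[11.82,-7.35,-5],[11.82,-7.35,-5.7],[11.82,-7.35,-5.7],[11.82,-7.35,-5.7],[11.82,-7.35,-5.7],[11.82,-7.35,-5.7],[11.82,-7.35,-5.7]], angular=[[0,0,-3],[0,0,-6.7],[0,0,-6.7],[0,0,-6.7],[0,0,-6.7],[0,0,-6.7],[0,0,-6.7],[0,0,-6.7],[0,0,-6.7],[0,0,-6.7]], hand=[178,178,178,178,178,178,178,178,178,178])

```text
clock: 6.2
position: [546.7, 9.4, 121.6]
eef_rot: [[0.245, 0.969, 0.002], [0.969, -0.245, -0.0], [0.0, 0.002, -1.0]]
contact_force: [0.6, 0.2, -1.8]
width: 30.0
```

Run:
```python
from h import *
im,d=arm.grab_frame("scene");W=cloud("scene",d)-[2.6,1.6,-1]
s=arm.state();p=np.array(s["position"]);R=np.array(s["eef_rot"]);print(p,s["width"])
# tray near wall in tool axes (y across): rim points
C,S=np.cos(np.radians(-14.2)),np.sin(np.radians(-14.2))
T=(W-[611.7,-7.4,0])@np.array([[C,-S,0],[S,C,0],[0,0,1]])
m=(abs(T[...,2]-49)<3)&(abs(T[...,0]+67.5)<6)&(abs(T[...,1])<80)
Q=T[m];print("rim x",len(Q),np.percentile(Q[:,0],[2,50,98]));print("TCP in tray",(p-[611.7,-7.4,0])@np.array([[C,-S,0],[S,C,0],[0,0,1]]), np.degrees(np.arctan2(R[1,1],R[0,1])))
for z in((70,80),(80,90),(90,100),(100,112)):
    m=(T[...,2]>z[0])&(T[...,2]<z[1])&(abs(T[...,0]+67.5)<30)&(abs(T[...,1])<40)
    Q=T[m]; 
    if len(Q): print(z,len(Q),Q[:,:2].min(0).round(1),Q[:,:2].max(0).round(1))
u,v=proj("scene",p-[0,0,20]).astype(int);cv2.imwrite("pics/crop3.png",cv2.resize(im[v-55:v+55,u-60:u+60],None,fx=5,fy=5,interpolation=cv2.INTER_CUBIC))
```

```text
[546.5757436    9.30520138 121.3143914 ] 29.65072666851232
rim x 138 [-69.93761529 -66.47139842 -64.24672031]
TCP in tray [-67.23231682   0.2193187  121.3143914 ] -14.200662652203011
(70, 80) 21 [-84.3  -8.6] [-53.5  10. ]
(80, 90) 27 [-60.  -10.4] [-54.3   9.3]
(90, 100) 38 [-78.  -10.2] [-56.5  18.1]
(100, 112) 56 [-78.7  -4.8] [-58.   17.6]
```

View pics/crop3.png

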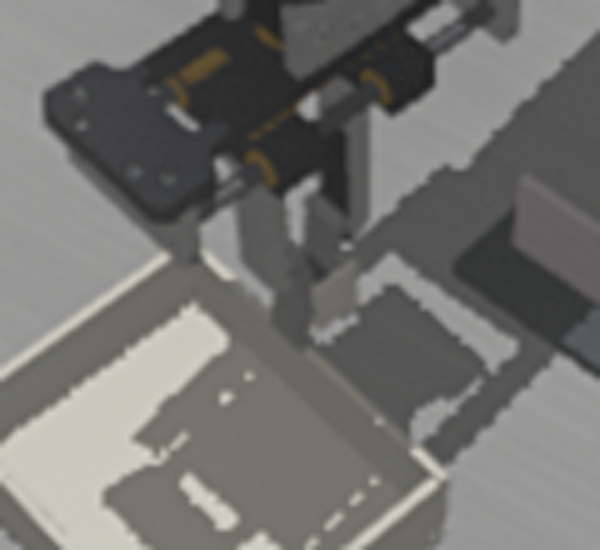

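The clip hangs squarely over the near wall's middle, its jaw side at (290,320) in the crop just above the rim. Now down.

Call:
apply_moves(travel=[[0,0,-1.2],[0,0,-2.4],[0,0,-3.2],[0,0,-3.7],[0,0,-4.0],[0,0,-4.15],[0,0,-4.15],[0,0,-4.15],[0,0,-4.15],[0,0,-4.15]], angular=[[0,0,0],[0,0,0],[0,0,0],[0,0,0],[0,0,0],[0,0,0],[0,0,0],[0,0,0],[0,0,0],[0,0,0]], hand=[178,178,178,178,178,178,178,178,178,178])

```text
clock: 7.25
position: [545.6, 9.3, 80.1]
eef_rot: [[0.246, 0.969, -0.002], [0.969, -0.246, 0.0], [-0.0, -0.002, -1.0]]
contact_force: [-4.5, -0.1, 7.5]
width: 29.9
```

Call:
apply_moves(travel=[[-0.04,0.01,-0.08],[-0.04,0.01,-0.12],[-0.04,0.01,-0.16],[-0.04,0.01,-0.22],[-0.04,0.01,-0.28],[-0.04,0.01,-0.3],[-0.04,0.01,-0.3],[-0.04,0.01,-0.3],[-0.04,0.01,-0.3],[-0.04,0.01,-0.2],[-0.04,0.01,-0.2]], angular=[[0,0,0],[0,0,0],[0,0,0],[0,0,0],[0,0,0],[0,0,0],[0,0,0],[0,0,0],[0,0,0],[0,0,0],[0,0,0]], hand=[178,170,162,154,146,138,132,126,110,90,90])

```text
clock: 8.35
position: [545.5, 9.3, 76.6]
eef_rot: [[0.246, 0.969, -0.001], [0.969, -0.246, 0.0], [-0.0, -0.001, -1.0]]
contact_force: [-0.4, -0.9, 0.7]
width: 60.6
```

```bash
cat > clip.py <<'E'
from h import *
import sys
s=arm.state();print(s["position"],s["contact_force"],s["width"])
C,S=np.cos(np.radians(-14.2)),np.sin(np.radians(-14.2))
for c,b in(("scene",[2.6,1.6,-1]),("top",[0,0,0])):
    im,d=arm.grab_frame(c);W=cloud(c,d)-b
    T=(W-[611.7,-7.4,0])@np.array([[C,-S,0],[S,C,0],[0,0,1]])
    for z in((53,62),(62,70),(70,80),(80,90),(90,103)):
        Q=T[(T[...,2]>z[0])&(T[...,2]<z[1])&(abs(T[...,0]+67.5)<26)&(abs(T[...,1])<30)]
        if len(Q): print(c,z,len(Q),Q.min(0).round(1),Q.max(0).round(1))
    u,v=proj(c,[546,9,80]).astype(int)
    cv2.imwrite(f"pics/{sys.argv[1]}_{c}.png",cv2.resize(im[v-35:v+35,u-35:u+35],None,fx=6,fy=6,interpolation=cv2.INTER_CUBIC))
E
python3 clip.py c4
```

```text
[545.4755001    9.34170741  76.60997483] [-0.400516   -0.85681528  0.69479636] 60.57753030315802
scene (53, 62) 33 [-77.8 -10.5  53.2] [-57.   17.4  61.4]
scene (62, 70) 54 [-77.9 -11.2  62.1] [-56.3  17.6  70. ]
scene (70, 80) 71 [-78.1 -12.3  70.1] [-56.1  17.3  80. ]
scene (80, 90) 51 [-83.4 -11.1  80.2] [-51.9  17.1  89.7]
scene (90, 103) 80 [-88.2 -11.1  90.2] [-45.8  10.2 102.2]
```

Call:
apply_moves(travel=[[0,0,1],[0,0,3],[0,0,6],[0,0,10.3],[-0.6,4,10.3],[-4.55,30.93,9],[-4.55,30.93,9],[-4.55,30.93,9],[-4.55,30.93,9],[-4.55,30.93,9],[-4.55,30.93,9],[-4.55,30.93,9],[-4.55,30.93,9],[-4.55,30.93,9],[-4.55,30.93,9],[-4.55,30.93,9]], angular=[[0,0,0],[0,0,0],[0,0,0],[0,0,0],[0,0,-6],[0,0,-57.6],[0,0,-57.6],[0,0,-57.6],[0,0,-57.6],[0,0,-57.6],[0,0,-57.6],[0,0,-57.6],[0,0,-57.6],[0,0,-57.6],[0,0,-57.6],[0,0,-57.6]], hand=[90,90,90,80,80,80,80,80,80,80,80,80,80,80,80,80])

```text
clock: 10.05
position: [500.8, 317.6, 167.2]
eef_rot: [[0.95, 0.311, 0.0], [0.311, -0.95, 0.0], [0.0, 0.0, -1.0]]
contact_force: [0.0, -0.1, 0.9]
width: 64.5
```

```bash
python3 clip.py c5; python3 -c "
import cv2,numpy as np;cv2.imwrite('pics/c5.png',np.hstack([cv2.imread('pics/c5_scene.png'),cv2.imread('pics/c5_top.png')])[:, :800])"
```

```text
[500.77842413 317.59140109 167.19963845] [ 0.0087458  -0.09086413  0.94770293] 64.50750127549104
scene (53, 62) 38 [-78.8 -10.3  53.1] [-56.1  17.7  61.7]
scene (62, 70) 45 [-78.5 -10.9  62.4] [-56.2  17.6  69.9]
scene (70, 80) 74 [-78.5 -10.9  70. ] [-56.8  17.4  80. ]
scene (80, 90) 56 [-82.5 -11.1  80. ] [-51.8  17.4  90. ]
scene (90, 103) 89 [-88.3 -12.1  90.1] [-46.    9.7 102.5]
top (53, 62) 3 [-74.3 -24.5  53.5] [-56.6  14.8  61. ]
top (62, 70) 34 [-72.9 -10.3  64. ] [-61.5  14.6  70. ]
top (70, 80) 62 [-78.4 -10.4  70.1] [-56.9  16.6  79.9]
top (80, 90) 45 [-80.5  -9.8  80.7] [-53.7  17.1  89.8]
top (90, 103) 80 [-89.4 -10.4  90.1] [-45.1   9.5 102.6]
```

View pics/c5.png

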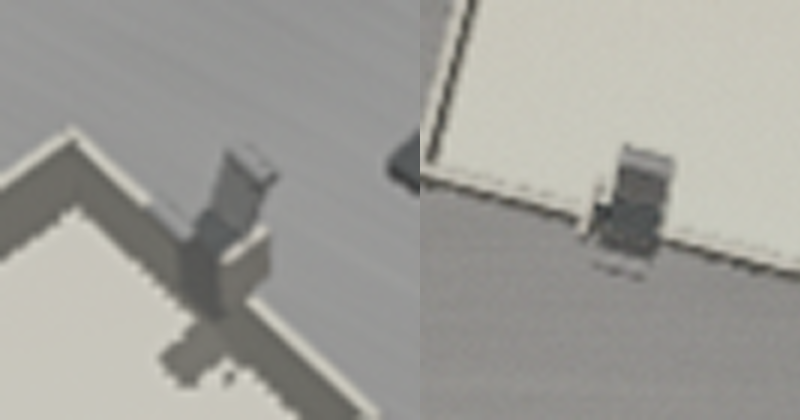

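Both views show the clip astride the near wall and upright, with its bars symmetric about the wall, well away from the ends. I'll check the seat height, comparing the stand against the wall.

Run:
```python
from h import *
f=lambda Q:(len(Q),np.percentile(Q[:,2],[25,50,75,95]).round(1))
for c in("scene","top"):
    im,d=arm.grab_frame(c);W=cloud(c,d);W0=cloud(c,np.load(c+"0.npy"))
    print(c,"stand",f(sel(W0,429,83,28,100,125)),"wall",f(sel(W,546.5,9.3,28,90,115)), "rim",f(sel(W,546,9,90,42,56)))
```

```text
scene stand (89, array([104.8, 107.7, 108.9, 110.1])) wall (87, array([ 95.1,  97.6,  99. , 100.6])) rim (259, array([46.1, 48.5, 49.7, 52.3]))
top stand (85, array([107.9, 109.1, 110.3, 112.7])) wall (83, array([ 97. ,  98.6, 100. , 101.6])) rim (230, array([48. , 49.4, 50.4, 52.3]))
```

Call:
apply_moves(travel=[[0,0,-3],[0,0,-6],[0,0,-8.5],[0,0,-9.6],[0,0,-9.95],[0,0,-9.95],[0,0,-9.95],[0,0,-9.95],[0,0,-9.95],[0,0,-9.95],[0,0,-9.95]], angular=[[0,0,0],[0,0,0],[0,0,0],[0,0,0],[0,0,0],[0,0,0],[0,0,0],[0,0,0],[0,0,0],[0,0,0],[0,0,0]], hand=[80,80,80,80,80,100,115,127,127,127,127], squeeze=25)

```text
clock: 11.35
position: [501.9, 319.0, 69.3]
eef_rot: [[0.95, 0.312, 0.003], [0.312, -0.95, 0.001], [0.004, -0.0, -1.0]]
contact_force: [0.5, -0.4, 5.2]
width: 47.4
```

Call:
apply_moves(travel=[[0,0,0.3],[0,0,1],[0,0,2.5],[0,0,5],[0,0,8],[0,0,12],[0,0,15],[0,0,15],[0,0,15],[0,0,15]], angular=[[0,0,0],[0,0,0],[0,0,0],[0,0,0],[0,0,0],[0,0,0],[0,0,0],[0,0,0],[0,0,0],[0,0,0]], hand=[127,127,127,127,127,127,127,127,127,127])

```text
clock: 12.35
position: [499.0, 317.9, 215.3]
eef_rot: [[0.95, 0.312, -0.004], [0.312, -0.95, -0.002], [-0.004, 0.0, -1.0]]
contact_force: [1.3, 0.6, -2.3]
width: 47.5
```

```bash
cat > tongs.py <<'E'
from h import *
import sys
s=arm.state();p=np.array(s["position"]);R=np.array(s["eef_rot"]);print(p.round(1),np.round(s["contact_force"],1),s["width"])
ims=[]
for c,b in(("scene",[2.6,1.6,-1]),("top",[0,0,0])):
    im,d=arm.grab_frame(c);W=cloud(c,d)-b
    L=(W-p)@R
    for z in((5,20),(20,35),(35,45),(45,54),(54,75)):
        Q=L[(L[...,2]>z[0])&(L[...,2]<z[1])&(abs(L[...,0])<25)&(abs(L[...,1])<50)]
        if len(Q): print(c,z,len(Q),Q.min(0).round(1),Q.max(0).round(1))
    if len(sys.argv)>2: print("biscuit",rect(sel(W,530,-310,50,24,36)))
    u,v=proj(c,p-[0,0,20]).astype(int);u=np.clip(u,50,510);v=np.clip(v,50,370)
    ims.append(cv2.resize(im[v-50:v+50,u-50:u+50],None,fx=4,fy=4,interpolation=cv2.INTER_CUBIC))
cv2.imwrite(f"pics/{sys.argv[1]}.png",np.hstack(ims))
E
python3 tongs.py t6
```

```text
[499.  317.9 215.3] [ 1.3  0.6 -2.3] 47.48128061485783
scene (5, 20) 42 [ -7.6 -24.3   5.5] [ 6.8 25.9 19.9]
scene (20, 35) 48 [ -9.8 -28.4  20.5] [ 6.7 30.1 35. ]
scene (35, 45) 36 [ -9.7 -30.1  35.1] [ 6.4 32.5 45. ]
scene (45, 54) 38 [-10.8 -33.7  45.1] [ 8.1 34.5 53.5]
scene (54, 75) 45 [-11.2 -34.   54.3] [ 7.2 35.3 65.3]
```

View pics/t6.png

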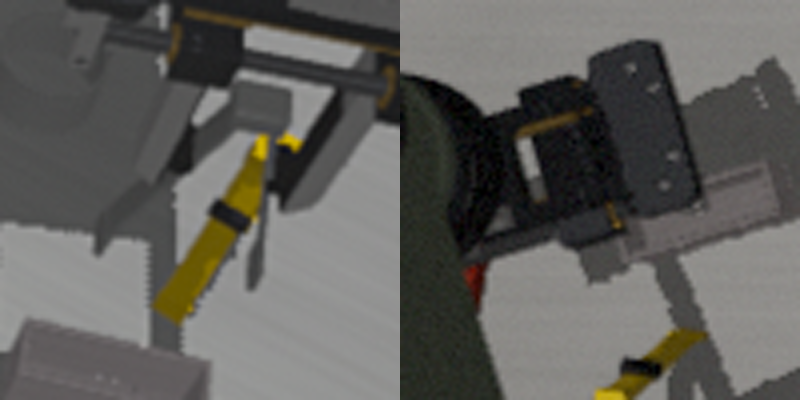

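The tongs hang straight in the gripper, clear of the caddy, with the jaw tips at (105,240) and (255,280) in the left crop. The yellow pair is untouched. Next stop is over the biscuit.

Call:
apply_moves(travel=[[0.2,-3,0],[0.5,-7,0],[3.06,-62.8,0],[3.06,-62.8,0],[3.06,-62.8,0],[3.06,-62.8,0],[3.06,-62.8,0],[3.06,-62.8,0],[3.06,-62.8,0],[3.06,-62.8,0],[3.06,-62.8,0],[3.06,-62.8,0],[3.06,-62.8,0],[3.06,-62.8,-4],[3.06,-62.8,-7],[3.06,-62.8,-9],[3.06,-62.8,-9],[3.06,-62.8,-9],[3.06,-62.8,-9],[3.06,-62.8,-9]], angular=[[0,0,0],[0,0,0],[0,0,0],[0,0,0],[0,0,0],[0,0,0],[0,0,0],[0,0,0],[0,0,0],[0,0,0],[0,0,0],[0,0,0],[0,0,0],[0,0,0],[0,0,0],[0,0,0],[0,0,0],[0,0,0],[0,0,0],[0,0,0]], hand=[127,127,127,127,127,127,127,127,127,127,127,127,127,127,127,127,127,127,127,127])

```text
clock: 14.45
position: [532.1, -310.0, 129.4]
eef_rot: [[0.95, 0.312, 0.003], [0.312, -0.95, -0.002], [0.002, 0.003, -1.0]]
contact_force: [-0.1, 0.3, -1.1]
width: 47.5
```

```bash
python3 tongs.py t7 b
```

```text
[ 532.1 -310.   129.4] [-0.1  0.3 -1.1] 47.53035991396498
scene (5, 20) 45 [-10.7 -25.3   5.5] [ 8.1 24.4 19.8]
scene (20, 35) 54 [-10.4 -30.1  20.1] [ 7.5 27.6 34.9]
scene (35, 45) 35 [-13.2 -33.   35.3] [ 7.4 31.6 45. ]
scene (45, 54) 34 [-10.5 -35.   46.6] [ 7.2 33.1 53.8]
scene (54, 75) 39 [-11.8 -36.   54.3] [ 7.9 34.5 65.4]
biscuit (array([ 529.3, -309.8]), array([42.7, 42.3]), 23.5, 211, np.float64(31.7))
biscuit (array([0., 0.]), array([0., 0.]), 0.0, 0, np.float64(nan))
  return _methods._mean(a, axis=axis, dtype=dtype,
  ret = ret.dtype.type(ret / rcount)
```

View pics/t7.png

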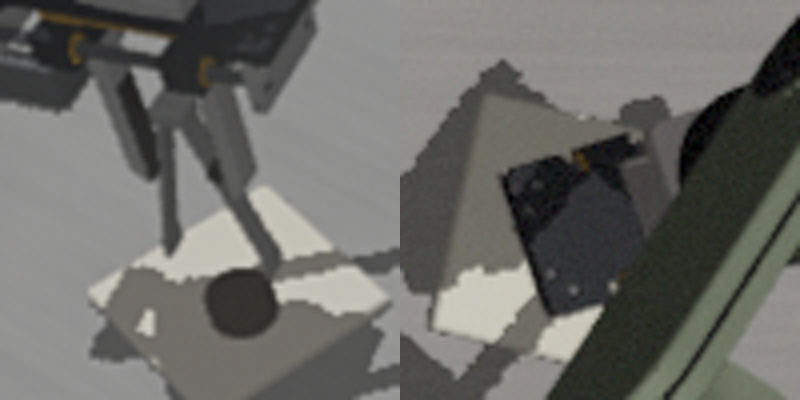

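The jaws straddle the biscuit (scene crop: biscuit at (240,302), tips at (172,250) and (270,268)). I'll lower and settle before closing.

Call:
apply_moves(travel=[[0,0,-1],[0,0,-2.2],[0,0,-3.2],[0,0,-4],[0,0,-4.4],[0,0,-4.5],[0,0,-4.5],[0,0,-4.5],[0,0,-4.5]], angular=[[0,0,0],[0,0,0],[0,0,0],[0,0,0],[0,0,0],[0,0,0],[0,0,0],[0,0,0],[0,0,0]], hand=[127,127,127,127,127,127,127,127,127])

```text
clock: 15.45
position: [531.4, -309.8, 83.1]
eef_rot: [[0.95, 0.312, 0.001], [0.312, -0.95, -0.001], [0.001, 0.001, -1.0]]
contact_force: [0.2, 0.5, -1.7]
width: 47.4
```

```bash
python3 tongs.py t8 b 2>/dev/null
```

```text
[ 531.4 -309.8   83.1] [ 0.2  0.5 -1.7] 47.35953481958593
scene (5, 20) 39 [ -9.2 -25.5   6.6] [ 6.9 23.9 18.7]
scene (20, 35) 46 [ -9.9 -30.6  20.1] [ 7.4 29.6 34.9]
scene (35, 45) 32 [-10.9 -32.9  35. ] [ 6.7 29.2 44.8]
scene (45, 54) 193 [-23.1 -35.1  45. ] [18.5 34.5 53.9]
scene (54, 75) 425 [-24.8 -49.8  54. ] [25.  49.8 74.9]
biscuit (array([ 530.5, -308.2]), array([41.8, 69. ]), 1.6, 237, np.float64(31.6))
top (54, 75) 129 [-24.9 -49.9  67.1] [ 24.5 -35.5  74.8]
biscuit (array([0., 0.]), array([0., 0.]), 0.0, 0, np.float64(nan))
```

Call:
apply_moves(travel=[[0,0,0],[0,0,0],[0,0,0],[0,0,0],[0,0,0],[0,0,0],[0,0,0],[0,0,0],[0,0,0],[0,0,0],[0,0,0]], angular=[[0,0,0],[0,0,0],[0,0,0],[0,0,0],[0,0,0],[0,0,0],[0,0,0],[0,0,0],[0,0,0],[0,0,0],[0,0,0]], hand=[130,133,136,138,140,142,145,150,160,160,160], squeeze=25)

```text
clock: 16.65
position: [531.0, -309.5, 82.4]
eef_rot: [[0.95, 0.312, -0.0], [0.312, -0.95, -0.0], [-0.0, -0.0, -1.0]]
contact_force: [0.1, 0.2, -1.0]
width: 41.1
```

Call:
apply_moves(travel=[[0,0,0.5],[0,0,1.5],[0,0,3],[0,0,5],[0,0,7.5],[0,0,10],[0,0,12],[0,0,12.8],[0,0,12.8],[0,0,12.8]], angular=[[0,0,0],[0,0,0],[0,0,0],[0,0,0],[0,0,0],[0,0,0],[0,0,0],[0,0,0],[0,0,0],[0,0,0]], hand=[160,160,160,160,160,160,160,160,160,160])

```text
clock: 17.65
position: [530.6, -309.2, 210.0]
eef_rot: [[0.95, 0.312, -0.001], [0.312, -0.95, 0.001], [-0.001, -0.001, -1.0]]
contact_force: [-0.1, -0.1, -1.3]
width: 41.2
```

Call:
apply_moves(travel=[[0.3,1,0],[0.8,3,0],[1.6,6,0],[2.5,9,0],[3.3,12,0],[4.1,15,0],[4.9,18,0],[5.7,21,0],[6.5,24,0],[7.2,26.5,0],[7.7,28.4,0],[8.1,29.7,0],[8.25,30.27,0],[8.25,30.27,0],[8.25,30.27,0],[8.25,30.27,0],[8.25,30.27,0],[8.25,30.27,0]], angular=[[0,0,0],[0,0,0],[0,0,0],[0,0,0],[0,0,0],[0,0,0],[0,0,0],[0,0,0],[0,0,0],[0,0,0],[0,0,0],[0,0,0],[0,0,0],[0,0,0],[0,0,0],[0,0,0],[0,0,0],[0,0,0]], hand=[160,160,160,160,160,160,160,160,160,160,160,160,160,160,160,160,160,160])

```text
clock: 19.45
position: [613.5, -7.4, 210.6]
eef_rot: [[0.95, 0.311, 0.0], [0.311, -0.95, -0.0], [0.0, 0.0, -1.0]]
contact_force: [0.6, -0.3, -1.4]
width: 40.7
```

Run:
```python
from h import *
s=arm.state();p=np.array(s["position"]);print(p.round(1),s["width"],np.round(s["contact_force"],1))
im,d=arm.grab_frame("scene");W=cloud("scene",d)-[2.6,1.6,-1]
hsv=im.max(-1)
Q=sel(W,611.7,-7.4,45,125,180);print(rect(Q),Q[:,2].min(),Q[:,2].max())
m=(np.hypot(W[...,0]-611.7,W[...,1]+7.4)<45)&(W[...,2]>125)&(W[...,2]<175)&(hsv<60)&(im[...,2].astype(int)-im[...,0]>4)
B=W[m];print("brown",len(B),B.min(0).round(1),B.max(0).round(1),B.mean(0).round(1))
u,v=proj("scene",[600,0,110]).astype(int)
cv2.imwrite("pics/f9.png",cv2.resize(im[v-75:v+75,u-90:u+90],None,fx=4,fy=4,interpolation=cv2.INTER_CUBIC))
```

```text
[613.5  -7.4 210.6] 40.74080528238984 [ 0.6 -0.3 -1.4]
(array([613.5,  -7.1]), array([50.7, 41.2]), 82.3, 514, np.float64(159.9)) 139.31199626000694 179.6098913452729
brown 333 [592.5 -28.1 146.2] [633.7  14.4 163.3] [616.6  -5.6 159. ]
```

View pics/f9.png

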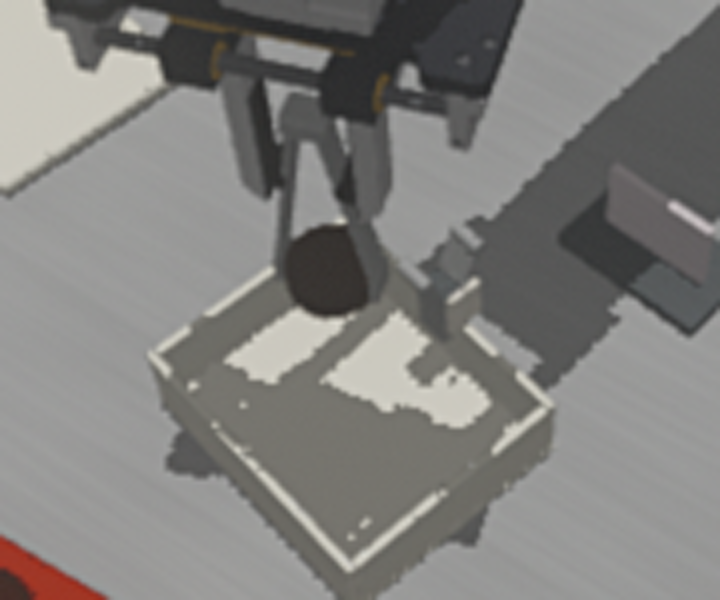

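The biscuit is level in the jaws at (328,270), with its centre at about (613,-7,150) over the tray's middle, and the clip is still on the near wall at (450,280). I'll hold for a second to check it's steady.

Call:
apply_moves(travel=[[0,0,0],[0,0,0],[0,0,0],[0,0,0],[0,0,0],[0,0,0],[0,0,0],[0,0,0],[0,0,0],[0,0,0]], angular=[[0,0,0],[0,0,0],[0,0,0],[0,0,0],[0,0,0],[0,0,0],[0,0,0],[0,0,0],[0,0,0],[0,0,0]], hand=[160,160,160,160,160,160,160,160,160,160])

```text
clock: 20.5
position: [613.5, -6.7, 210.5]
eef_rot: [[0.95, 0.312, 0.0], [0.312, -0.95, 0.0], [0.0, -0.0, -1.0]]
contact_force: [-0.6, -0.7, -0.7]
width: 41.0
```

Run:
```python
from h import *
s=arm.state();print(np.round(s["position"],1),s["width"],np.abs(s["dq"]).max())
im,d=arm.grab_frame("scene");W=cloud("scene",d)-[2.6,1.6,-1]
m=(np.hypot(W[...,0]-611.7,W[...,1]+7.4)<45)&(W[...,2]>125)&(W[...,2]<175)&(im.max(-1)<60)&(im[...,2].astype(int)-im[...,0]>4)
B=W[m];print("brown",len(B),B.min(0).round(1),B.max(0).round(1),B.mean(0).round(1))
W0=cloud("scene",np.load("scene0.npy"))-[2.6,1.6,-1]
# bystanders: top-height cells changed between the first and last scene cloud
for n in((160,166),(136,241),(308,334),(394,205),(241,121)):
    print(n,np.round(np.nanmedian((W-W0)[n[1]-8:n[1]+8,n[0]-8:n[0]+8,2]),1))
Q=sel(W,546.5,9.3,28,90,115);print("clip",rect(Q))
if len(B)>250 and abs(s["width"]-40.7)<0.6: arm.close_job();print("handed in")
```

```text
[613.5  -6.7 210.5] 41.04494964514307 0.0010428446512919737
brown 337 [592.8 -26.8 145.6] [633.8  14.2 162.8] [616.5  -5.2 158.9]
(160, 166) -13.5
(136, 241) 0.1
(308, 334) -0.0
(394, 205) -0.1
(241, 121) 359.5
clip (array([546.6,   8.5]), array([21.8, 43.2]), 76.8, 91, np.float64(98.7))
the job is handed in; nothing more can be done
handed in
```

The job is done and handed in at about 20.5 s of the 61 s limit. The clip is on the tray's near wall, and the tongs are holding the biscuit over the middle of the tray.

- **Clip:** It sits upright and fully down near the middle of the near wall. Its bars are centred on the wall to within about 1 mm. They read 10.1 mm (scene camera) and 10.5 mm (top camera) lower than on the stand, where 10 mm is expected. At the end it was still there.
- **Biscuit:** The centre is at about (613, -7, 150) mm, which is 10 cm above the rim and within about 2 mm of the tray's middle. Over a one-second hold the width over the bars stayed near 41 mm (41.0 mm at the end) and the arm was still. Only the tongs touched the biscuit.
- **Bystanders:** The depth at both chocolate rounds and at the ring was unchanged. I couldn't check the beaker at the end because the arm hid it from the scene camera. I planned the carrying moves to pass well above everything and felt no unexpected contact force.
- **Disagreement:** The two cameras differed by about 3 mm in x and 1.6 mm in y. I compared the scene camera with the gripper fingers and corrected its offset to match the top camera.

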